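# Four brass ball feet by the level scoop

## Task

With the wide scoop, scoop brass balls out of the bin's near compartment, running the lip along the floor right up to the divider, pass the scoop low under the strike bar, raise it to the bar and draw it straight back so that the bar runs along the rim to the front lip and pushes the surplus off into the bin. Then stand the scoop, with one ball in each of its four pockets and none on top or on its apron, on the cardboard pad and let go. All other balls must end in the bin (either compartment); keep the fingers off the balls and leave the narrow scoop and the jar alone.

Things in the scene. Friction and masses are not known exactly. Their poses are not given: they have to be found in the camera images.
- scoop: wide steel scoop, 97 wide (y), 150 long (mm), 0.2 kg, on the table. Origin: underside of its trough's centre; x to the front lip, z up. Trough: inside x -11.5 to 11.5, low cross walls part it into four pockets (y -34.5, -11.5, 11.5, 34.5), one ball each; floor z 3, ball tops z 23, back, sides and rim z 24.5, front wall to x 14.5, z 17.5. Heel back to x -46.5
- scoop_lip (a point): middle of the wide scoop's front lip, scoop x 60, z 17.5 (mm). The flat apron (top z 17.5, 1.5 thick) runs from the trough to this open lip, side walls up to the rim only as far as x 34; a ball on it stands 13 above the rim. Pitched 19 degrees nose-down, lip and trough's lower front edge (x 14.5, z 0) both touch a flat floor; 10 degrees nose-up, balls roll from apron to trough
- scoop_handle (a point): centre of the wide scoop's handle, scoop x -62, y 0, z 75 (mm): a level dark wooden block along scoop x, 56 long, 20 wide (y), 28 high, for a grip from above; below it a shank at scoop x -45.5 to -39.5 goes down to the heel. Before the shank a 30 degree slope (scoop x -37 to -13) leads the strike bar up onto the back rim
- small_scoop: bystander of the same make and handle but narrow, 51 mm wide, its trough has only two pockets; same origin and axes. Not to be used or moved
- bin: green steel bin, fixed, 348 x 120 mm, floor top z 4. Origin: under its divider's centre; x along it, away from the robot. In mm: near compartment x -202 to -2, |y| < 56, near wall 22 high, sides 45; from x -80 on, pale guards raise the sides to 135; divider x -2 to 2, 32 high; far compartment x 2 to 138, far wall 60. Posts outside at x 20 to 44, |y| 60 to 70, 178 high
- strike_bar (a point): middle of the underside of the strike bar: a steel bar across the bin (along its y, full width), 10 mm thick (x), 30 high, at bin x 32, underside 120 mm above the table. Axes as the bin's. Pressed from below by the scoop's rim it rides up as much as 18 mm in its guides against 3 to 5 N (weight and soft spring), and falls back
- ball1: smooth, slippery, easily rolling solid brass ball, 20 mm across, 35 g; origin at its centre. One of seven alike that start on the floor of the bin's near compartment, loosely spread within 55 mm of the divider
- ball2: smooth, slippery, easily rolling solid brass ball, 20 mm across, 35 g; origin at its centre. One of seven alike that start on the floor of the bin's near compartment, loosely spread within 55 mm of the divider
- ball3: smooth, slippery, easily rolling solid brass ball, 20 mm across, 35 g; origin at its centre. One of seven alike that start on the floor of the bin's near compartment, loosely spread within 55 mm of the divider
- ball4: smooth, slippery, easily rolling solid brass ball, 20 mm across, 35 g; origin at its centre. One of seven alike that start on the floor of the bin's near compartment, loosely spread within 55 mm of the divider
- ball5: smooth, slippery, easily rolling solid brass ball, 20 mm across, 35 g; origin at its centre. One of seven alike that start on the floor of the bin's near compartment, loosely spread within 55 mm of the divider
- ball6: smooth, slippery, easily rolling solid brass ball, 20 mm across, 35 g; origin at its centre. One of seven alike that start on the floor of the bin's near compartment, loosely spread within 55 mm of the divider
- ball7: smooth, slippery, easily rolling solid brass ball, 20 mm across, 35 g; origin at its centre. One of seven alike that start on the floor of the bin's near compartment, loosely spread within 55 mm of the divider
- pad: flat piece of grey-brown cardboard, fixed, 220 mm (x) by 160 mm (y), 4 mm thick, where the filled scoop is to stand. Origin: centre of its underside.
- jar: bystander: white glue jar, 66 mm across, 85 mm high, origin at the centre of its underside
Mind the look-alikes: they are no part of the job. Leave any blue or orange look-alike of the scoop alone.

How it is judged:
On the way, in this order (a step that is already met when the one before it is completed fails the run):
1. the wide scoop is down in the near compartment of the bin (x of scoop in the frame of bin between -0.2 and -0.03 m and y of scoop in the frame of bin between -0.04 and 0.04 m and z of scoop in the frame of bin below 0.04 m), for 0.1 s.
2. the scoop is under the strike bar, the bar across the trough or behind it and close to the rim (x of strike_bar in the frame of scoop between -0.045 and 0.012 m and y of strike_bar in the frame of scoop between -0.04 and 0.04 m and z of strike_bar in the frame of scoop between 0.018 and 0.036 m), for 0.05 s.
3. the scoop has been drawn back until the bar, still close to the rim, is at the front lip (x of strike_bar in the frame of scoop between 0.045 and 0.09 m and y of strike_bar in the frame of scoop between -0.05 and 0.05 m and z of strike_bar in the frame of scoop between 0.01 and 0.038 m), for 0.05 s.
At the end, for the whole second after the job is handed in: The wide scoop stands on the pad (its trough within 70 mm along and 50 mm across of the pad's centre), tilted less than 7 degrees and at rest, with one ball in each of its four pockets and none on top or on its apron; every other ball lies in the bin, in either compartment (((x of ball1 in the frame of scoop between -0.008 and 0.008 m and y of ball1 in the frame of scoop between -0.046 and -0.023 m and z of ball1 in the frame of scoop between 0.006 and 0.019 m) or (x of ball2 in the frame of scoop between -0.008 and 0.008 m and y of ball2 in the frame of scoop between -0.046 and -0.023 m and z of ball2 in the frame of scoop between 0.006 and 0.019 m) or (x of ball3 in the frame of scoop between -0.008 and 0.008 m and y of ball3 in the frame of scoop between -0.046 and -0.023 m and z of ball3 in the frame of scoop between 0.006 and 0.019 m) or (x of ball4 in the frame of scoop between -0.008 and 0.008 m and y of ball4 in the frame of scoop between -0.046 and -0.023 m and z of ball4 in the frame of scoop between 0.006 and 0.019 m) or (x of ball5 in the frame of scoop between -0.008 and 0.008 m and y of ball5 in the frame of scoop between -0.046 and -0.023 m and z of ball5 in the frame of scoop between 0.006 and 0.019 m) or (x of ball6 in the frame of scoop between -0.008 and 0.008 m and y of ball6 in the frame of scoop between -0.046 and -0.023 m and z of ball6 in the frame of scoop between 0.006 and 0.019 m) or (x of ball7 in the frame of scoop between -0.008 and 0.008 m and y of ball7 in the frame of scoop between -0.046 and -0.023 m and z of ball7 in the frame of scoop between 0.006 and 0.019 m)) and ((x of ball1 in the frame of scoop between -0.008 and 0.008 m and y of ball1 in the frame of scoop between -0.023 and 0 m and z of ball1 in the frame of scoop between 0.006 and 0.019 m) or (x of ball2 in the frame of scoop between -0.008 and 0.008 m and y of ball2 in the frame of scoop between -0.023 and 0 m and z of ball2 in the frame of scoop between 0.006 and 0.019 m) or (x of ball3 in the frame of scoop between -0.008 and 0.008 m and y of ball3 in the frame of scoop between -0.023 and 0 m and z of ball3 in the frame of scoop between 0.006 and 0.019 m) or (x of ball4 in the frame of scoop between -0.008 and 0.008 m and y of ball4 in the frame of scoop between -0.023 and 0 m and z of ball4 in the frame of scoop between 0.006 and 0.019 m) or (x of ball5 in the frame of scoop between -0.008 and 0.008 m and y of ball5 in the frame of scoop between -0.023 and 0 m and z of ball5 in the frame of scoop between 0.006 and 0.019 m) or (x of ball6 in the frame of scoop between -0.008 and 0.008 m and y of ball6 in the frame of scoop between -0.023 and 0 m and z of ball6 in the frame of scoop between 0.006 and 0.019 m) or (x of ball7 in the frame of scoop between -0.008 and 0.008 m and y of ball7 in the frame of scoop between -0.023 and 0 m and z of ball7 in the frame of scoop between 0.006 and 0.019 m)) and ((x of ball1 in the frame of scoop between -0.008 and 0.008 m and y of ball1 in the frame of scoop between 0 and 0.023 m and z of ball1 in the frame of scoop between 0.006 and 0.019 m) or (x of ball2 in the frame of scoop between -0.008 and 0.008 m and y of ball2 in the frame of scoop between 0 and 0.023 m and z of ball2 in the frame of scoop between 0.006 and 0.019 m) or (x of ball3 in the frame of scoop between -0.008 and 0.008 m and y of ball3 in the frame of scoop between 0 and 0.023 m and z of ball3 in the frame of scoop between 0.006 and 0.019 m) or (x of ball4 in the frame of scoop between -0.008 and 0.008 m and y of ball4 in the frame of scoop between 0 and 0.023 m and z of ball4 in the frame of scoop between 0.006 and 0.019 m) or (x of ball5 in the frame of scoop between -0.008 and 0.008 m and y of ball5 in the frame of scoop between 0 and 0.023 m and z of ball5 in the frame of scoop between 0.006 and 0.019 m) or (x of ball6 in the frame of scoop between -0.008 and 0.008 m and y of ball6 in the frame of scoop between 0 and 0.023 m and z of ball6 in the frame of scoop between 0.006 and 0.019 m) or (x of ball7 in the frame of scoop between -0.008 and 0.008 m and y of ball7 in the frame of scoop between 0 and 0.023 m and z of ball7 in the frame of scoop between 0.006 and 0.019 m)) and ((x of ball1 in the frame of scoop between -0.008 and 0.008 m and y of ball1 in the frame of scoop between 0.023 and 0.046 m and z of ball1 in the frame of scoop between 0.006 and 0.019 m) or (x of ball2 in the frame of scoop between -0.008 and 0.008 m and y of ball2 in the frame of scoop between 0.023 and 0.046 m and z of ball2 in the frame of scoop between 0.006 and 0.019 m) or (x of ball3 in the frame of scoop between -0.008 and 0.008 m and y of ball3 in the frame of scoop between 0.023 and 0.046 m and z of ball3 in the frame of scoop between 0.006 and 0.019 m) or (x of ball4 in the frame of scoop between -0.008 and 0.008 m and y of ball4 in the frame of scoop between 0.023 and 0.046 m and z of ball4 in the frame of scoop between 0.006 and 0.019 m) or (x of ball5 in the frame of scoop between -0.008 and 0.008 m and y of ball5 in the frame of scoop between 0.023 and 0.046 m and z of ball5 in the frame of scoop between 0.006 and 0.019 m) or (x of ball6 in the frame of scoop between -0.008 and 0.008 m and y of ball6 in the frame of scoop between 0.023 and 0.046 m and z of ball6 in the frame of scoop between 0.006 and 0.019 m) or (x of ball7 in the frame of scoop between -0.008 and 0.008 m and y of ball7 in the frame of scoop between 0.023 and 0.046 m and z of ball7 in the frame of scoop between 0.006 and 0.019 m)) and ((x of ball1 in the frame of scoop between -0.008 and 0.008 m and y of ball1 in the frame of scoop between -0.046 and 0.046 m and z of ball1 in the frame of scoop between 0.006 and 0.019 m) or (x of ball1 in the frame of bin between -0.206 and 0.142 m and y of ball1 in the frame of bin between -0.06 and 0.06 m and z of ball1 in the frame of bin below 0.06 m)) and ((x of ball2 in the frame of scoop between -0.008 and 0.008 m and y of ball2 in the frame of scoop between -0.046 and 0.046 m and z of ball2 in the frame of scoop between 0.006 and 0.019 m) or (x of ball2 in the frame of bin between -0.206 and 0.142 m and y of ball2 in the frame of bin between -0.06 and 0.06 m and z of ball2 in the frame of bin below 0.06 m)) and ((x of ball3 in the frame of scoop between -0.008 and 0.008 m and y of ball3 in the frame of scoop between -0.046 and 0.046 m and z of ball3 in the frame of scoop between 0.006 and 0.019 m) or (x of ball3 in the frame of bin between -0.206 and 0.142 m and y of ball3 in the frame of bin between -0.06 and 0.06 m and z of ball3 in the frame of bin below 0.06 m)) and ((x of ball4 in the frame of scoop between -0.008 and 0.008 m and y of ball4 in the frame of scoop between -0.046 and 0.046 m and z of ball4 in the frame of scoop between 0.006 and 0.019 m) or (x of ball4 in the frame of bin between -0.206 and 0.142 m and y of ball4 in the frame of bin between -0.06 and 0.06 m and z of ball4 in the frame of bin below 0.06 m)) and ((x of ball5 in the frame of scoop between -0.008 and 0.008 m and y of ball5 in the frame of scoop between -0.046 and 0.046 m and z of ball5 in the frame of scoop between 0.006 and 0.019 m) or (x of ball5 in the frame of bin between -0.206 and 0.142 m and y of ball5 in the frame of bin between -0.06 and 0.06 m and z of ball5 in the frame of bin below 0.06 m)) and ((x of ball6 in the frame of scoop between -0.008 and 0.008 m and y of ball6 in the frame of scoop between -0.046 and 0.046 m and z of ball6 in the frame of scoop between 0.006 and 0.019 m) or (x of ball6 in the frame of bin between -0.206 and 0.142 m and y of ball6 in the frame of bin between -0.06 and 0.06 m and z of ball6 in the frame of bin below 0.06 m)) and ((x of ball7 in the frame of scoop between -0.008 and 0.008 m and y of ball7 in the frame of scoop between -0.046 and 0.046 m and z of ball7 in the frame of scoop between 0.006 and 0.019 m) or (x of ball7 in the frame of bin between -0.206 and 0.142 m and y of ball7 in the frame of bin between -0.06 and 0.06 m and z of ball7 in the frame of bin below 0.06 m)) and x of scoop in the frame of pad between -0.07 and 0.07 m and y of scoop in the frame of pad between -0.05 and 0.05 m and z of scoop in the frame of pad between 0 and 0.012 m and angle between scoop's own z axis and vertical below 0.12 rad and linear speed of scoop below 0.02 m/s); the robot touches nothing.
It fails at once if the narrow scoop or the jar is shifted by more than 30 mm (distance of any of small_scoop, jar from where it was at the start of the episode above 0.03 m).
It fails at once if the fingers press on a ball (contact force between the fingers and ball1 above 1 N or contact force between the fingers and ball2 above 1 N or contact force between the fingers and ball3 above 1 N or contact force between the fingers and ball4 above 1 N or contact force between the fingers and ball5 above 1 N or contact force between the fingers and ball6 above 1 N or contact force between the fingers and ball7 above 1 N).
It also fails if it takes over 61 s, if anything falls off the work surface, if the arm or the gripper's body presses on something with over 40 N, if the wrist force passes 120 N, or if a joint passes its speed limit or range.

## Robot

A 6-joint arm with a two-finger parallel gripper is mounted at the origin on the work surface. World frame = base frame: x ahead of the robot, y to its left, z up, the work surface at z = 0. Lengths are in m, angles in rad, forces in N, time in s.
With the tool pointing down it reaches from about 0.4 to 0.825 m from the base axis. Payload 7 kg.
Tool frame: the origin (TCP) lies on the centre line of the jaws, within the pads' length; the fingertips stand 19 mm ahead of it and the grasp point (between the pads) is the TCP; z points along the fingers, y is the line along which they close (so a half turn about z gives the same grasp; the last joint's range is limited). The gripper opens to 88 mm and grips with 3 to 60 N. Pads are 19 mm wide; open, the fingers measure 130 mm over their backs; the gripper's body (78 mm by 193 mm) begins 47 mm behind the grasp point.
Start: joints at [-1.053, 0.359, 0.012, 0, -1.224, -0.288], TCP at [0.154, -0.657, 0.246] pointing down, gripper open.
Joint ranges: [-3.07, 3.07], [-1.43, 2.12], [-1.02, 1.25], [-3.03, 1.67], [-3.05, -0], [-3.03, 3.03]. Speed limits (rad/s): [2.39, 2.39, 3.01, 3.14, 3.14, 3.14].

## Interface

Orientations are given as [roll, pitch, yaw] about the fixed x, y, z axes, in that order (R = Rz(yaw) Ry(pitch) Rx(roll)).
In Python, from station import arm, imaging, models gives the robot as it stands.
- The arm moves only by the tool play_rows, never from a script. Its arguments are lists of equal length, an entry for each row: "travel": the shift along the tool's x, y, z in units of 25 mm (1.0 is 25 mm), a list of three; "twist": the turn about the tool's z in units of 0.15 rad (1.0 is 0.15 rad). A call has 1 to 8 rows; each row shifts and turns the commanded pose from where the row before left it, along the tool's axes as they then stand; what a row does not reach is not made up. A row lasts 1/8 s, in which the tool goes at most 62.5 mm and 10.7 degrees, less where a joint would pass 70% of its speed; a pose out of reach is approached as far as the arm can. A call with a number of a shift or a turn outside -1 to 1 is refused whole. A call with a gripper value outside its range is refused whole. "fingers" is the opening, from 0 (shut) to 1 (fully open), set as the call begins (left out, the last holds). The fingers move at their own pace and stop on an object; "newtons" is the grip in N (left out, the last holds). Time passes only in rows, so rows that do not move let the fingers close. It gives the time, the measured TCP pose, the force, the opening and the grip force at its end, in the units of the state.
- arm.get_state(): the state, without advancing time (a new reading comes with each control period).
- imaging.grab_frame(name): name is "side" or "top" or "wrist"; returns a dict with "pixels" (384x512x3 uint8, red, green, blue), "fx", "fy", "cx", "cy" (pixels), "distortion" ([k1, k2, p1, p2, k3] as OpenCV has them; the pictures are not rectified), "R" (3x3) and "t" (3): a world point X has camera coordinates R X + t; the wrist camera has in their place "T_tool_cam" (4x4, takes a point from camera to tool coordinates, whose origin is the TCP and whose axes are the flange's). Camera axes: x right, y down, z forward; pixel columns grow to the right and rows downward; lengths in m; the calibration is good to about 2 mm. A picture is of the moment at which its call begins: read the wrist's pose just before it. There is no depth.
- arm.job_done(): hands the job in; it is judged then, once.
Trained networks look in the newest picture that a camera, given by its name, has taken for a name from the list of things; names that differ only in an ending like _2 or _b are one class to them, and where a whole thing is asked for, a point or a joint stands for the part that bears it (a point fixed in the world has none). Each returns a list of dicts, best first, with "confidence" (0 to 1); they miss things now and then, are a little off and sometimes report something else, mostly with a low value. They report only what shows in the picture. A call takes as long as a camera call. They do not tell look-alikes from the thing itself.
- models.boxes_of(name, camera): "extent" ([centre column, centre row, width, height] in pixels, round what is visible of it).
- models.silhouettes(name, camera): "pixels" (384x512 bool, what is visible of it) and "extent" ([centre column, centre row, width, height] in pixels, round what is visible of it).
The state is a dict: "t": time; "q": joint angles; "qd": joint speeds; "joint_efforts": joint torques, N m; "eef_pos": TCP position; "ee_rot": TCP orientation; "force": force on the tool from outside, world axes, zero at the start; "moment": the same for the moment, N m; "width": finger opening in m; "gripper_force": force on a finger pad.
Only numpy, scipy, OpenCV 4.12 (cv2) and the standard library are available. Lean on these libraries where they do the work, as an engineer would, in place of code of your own. Each camera call takes 0.05 s, during which the arm holds its last target. There are 200 camera calls.

## Working session

There is one attempt and no reset: what is moved stays moved. The work goes in short steps, Python scripts to look and compute and a tool call to move; the robot and the scene stay as the last step left them, time stands still between calls to the robot, and variables do not carry over. Pictures are saved under pics/ and viewed, at most 10 in all, crops included, and the job is handed in when it is done.

Besides the shell and the picture viewer there is one more tool, called after "Request:" as a command line: name --pt "numbers of a row" for each row, then --argument value for the rest. play_rows: Moves the arm, as the interface text tells. Shifts and turns lie within -1 to 1; 1 stands for 25 mm of shift or 0.15 rad of turn. Its arguments: {"type":"object","properties":{"travel":{"type":"array","items":{"type":"array","items":{"type":"number"}}},"twist":{"type":"array","items":{"type":"number"}},"fingers":{"type":"number"},"newtons":{"type":"number"}},"required":["travel","twist"]}

```bash
ls; mkdir -p pics; cat > h.py <<'E'
import numpy as np, cv2
from station import arm, imaging, models
from scipy.spatial.transform import Rotation as Ro
def cam(name):
    s=arm.get_state(); f=imaging.grab_frame(name)
    K=np.array([[f['fx'],0,f['cx']],[0,f['fy'],f['cy']],[0,0,1.]]); d=np.array(f['distortion'],float)
    if 'R' in f: R,t=np.array(f['R']),np.array(f['t'])
    else:
        T=np.eye(4); T[:3,:3]=Ro.from_euler('xyz',s['ee_rot']).as_matrix(); T[:3,3]=s['eef_pos']
        W=np.linalg.inv(T@np.array(f['T_tool_cam'])); R,t=W[:3,:3],W[:3,3]
    return dict(px=f['pixels'],K=K,d=d,R=R,t=t,s=s)
def save(c,fn,crop=None,scale=1.5):
    im=c['px'][:,:,::-1]
    if crop: im=im[crop[1]:crop[3],crop[0]:crop[2]]
    cv2.imwrite(fn,cv2.resize(im,None,fx=scale,fy=scale,interpolation=cv2.INTER_CUBIC))
def proj(c,X): return cv2.projectPoints(np.atleast_2d(np.array(X,float)),cv2.Rodrigues(c['R'])[0],c['t'],c['K'],c['d'])[0][:,0]
def atz(c,uv,z):
    n=cv2.undistortPoints(np.array(uv,float).reshape(-1,1,2),c['K'],c['d'])[:,0]
    r=np.c_[n,np.ones(len(n))]@c['R']; o=-c['R'].T@c['t']
    return o+r*((np.asarray(z)-o[2])/r[:,2])[:,None]
E
python3 - <<'E'
from h import *
np.set_printoptions(precision=3,suppress=True)
for n in ['top','side']:
    c=cam(n); save(c,f'pics/{n}0.png'); print(n,'cam at',-c['R'].T@c['t'])
    for o in ['scoop','scoop_handle','small_scoop','bin','pad','jar','ball1','strike_bar']:
        try:
            for b in models.boxes_of(o,n)[:8]: print(o,round(b['confidence'],2),np.round(b['extent'],1))
        except Exception as e: print(o,e)
s=arm.get_state(); print(s)
E
```

```text
pics
top cam at [ 0.408 -0.079  1.309]
scoop 0.97 [331.4 207.8  39.1  65.7]
scoop 0.72 [387.1 271.1  61.5  40.3]
scoop 0.64 [410.8 191.   41.2  57.8]
scoop 0.57 [284.5 268.7  66.   45. ]
scoop_handle 0.96 [412.  190.6  45.8  59.7]
scoop_handle 0.87 [282.8 268.7  65.3  46.2]
scoop_handle 0.86 [332.2 210.4  43.6  56.9]
scoop_handle 0.65 [386.1 273.6  65.2  43.1]
scoop_handle 0.22 [230.4 119.1  50.2   8. ]
small_scoop 0.8 [343.9 145.   28.9  52.8]
small_scoop 0.41 [331.1 209.2  36.9  58.5]
bin 0.63 [233.8 150.   63.7 144.4]
pad 0.65 [127.6 208.4  60.7  81.8]
pad 0.4 [343.  144.7  23.4  52.3]
jar 0.72 [129.8 123.5  31.2  27. ]
ball1 0.62 [242.4 158.5  10.3   8.4]
ball1 0.43 [230.8 157.7   8.7   8.6]
side cam at [-0.026  0.525  0.977]
scoop 0.83 [300.6 180.1  42.6  24.7]
scoop 0.77 [320.6 142.4  40.9  33.2]
scoop 0.74 [315.4 217.6  30.9  58.4]
scoop_handle 0.84 [323.  141.7  40.7  32.4]
scoop_handle 0.68 [298.3 178.8  44.2  31.3]
scoop_handle 0.56 [315.4 219.7  29.5  52.3]
small_scoop 0.64 [266.6 154.6  32.4  22.9]
pad 0.92 [189.1 301.7  97.3  81.4]
jar 0.83 [131.3 242.5  26.5  34.6]
strike_bar 0.58 [196.1 168.2  25.2  32.2]
{'t': 0.9, 'q': array([-1.053,  0.359,  0.012,  0.   , -1.224, -0.288]), 'qd': array([-0.001, -0.001,  0.001, -0.002, -0.001, -0.   ]), 'joint_efforts': array([  0.   , -58.236,  29.33 ,   7.002,   0.013,  -0.   ]), 'eef_pos': array([ 0.154, -0.657,  0.246]), 'ee_rot': array([ 3.142, -0.   , -2.912]), 'force': array([ 0.093, -0.535,  0.295]), 'moment': array([ 0.05 , -0.044,  0.029]), 'gripper_force': 0.0, 'width': 0.08792153128101446}
```

View pics/top0.png

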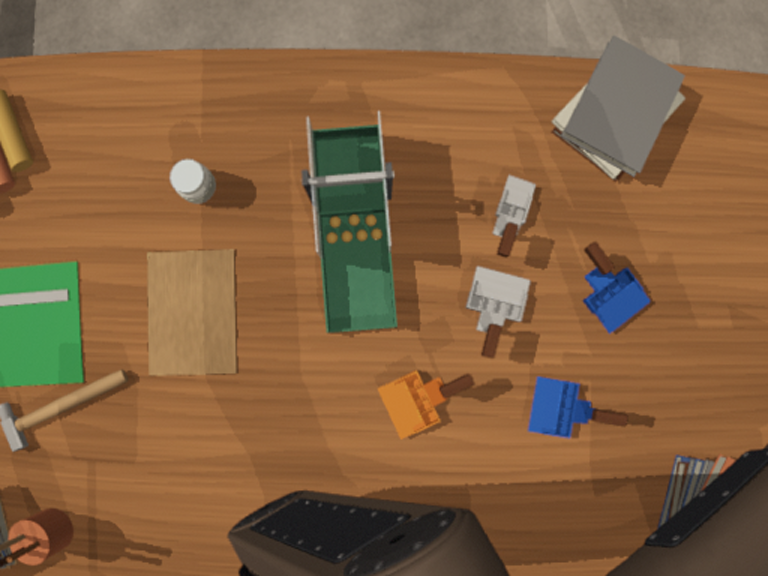

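View pics/side0.png

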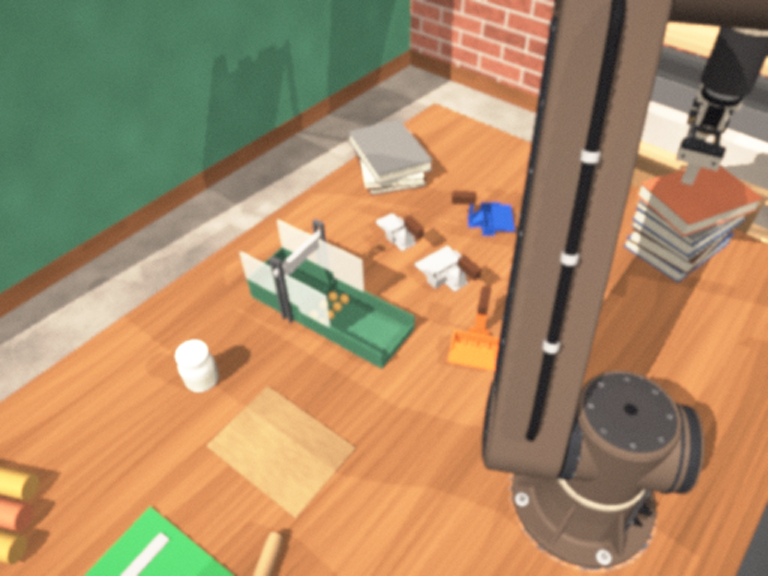

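```bash
python3 - <<'E'
from h import *
np.set_printoptions(precision=4,suppress=True)
c=cam('top')
# scaled pixel /1.5 ; scoop handle centre (z .075), trough front corners (apron z .0175), bin points
P=np.array([[490,341],[498,318],[476,268],[530,276],[192,312]])/1.5
print(atz(c,P,[.075,.01,.0175,.0175,.004]))
B=np.array([[328,332],[397,327],[313,130],[379,124]])/1.5
print('bin rim',atz(c,B,[.022,.022,.06,.06]))
f=imaging.grab_frame('wrist'); print(np.array(f['T_tool_cam']),f['fx'])
# full-res colour mask of wooden handle near scoop
m=models.silhouettes('scoop','top'); print([(round(x['confidence'],2),np.round(x['extent'])) for x in m])
E
```

```text
[[ 0.4159 -0.2576  0.075 ]
 [ 0.4566 -0.2805  0.01  ]
 [ 0.5427 -0.2399  0.0175]
 [ 0.5308 -0.3353  0.0175]
 [ 0.4556  0.2581  0.004 ]]
bin rim [[ 0.4262  0.0143  0.022 ]
 [ 0.4374 -0.1042  0.022 ]
 [ 0.7713  0.0476  0.06  ]
 [ 0.784  -0.0658  0.06  ]]
[[ 0.0008 -0.9663 -0.2573  0.0684]
 [ 1.      0.001  -0.0006 -0.001 ]
 [ 0.0008 -0.2573  0.9663 -0.1392]
 [ 0.      0.      0.      1.    ]] 268.36821605269284
[(0.89, array([331., 208.,  37.,  65.])), (0.8, array([387., 271.,  65.,  43.])), (0.69, array([412., 192.,  44.,  58.])), (0.65, array([284., 269.,  65.,  45.]))]
```

Request:
play_rows --pt "0 0 0" --pt "0 0 0" --pt "0 0 0" --pt "-0.42 0.97 0" --pt "-0.42 0.97 0" --pt "-0.42 0.97 0" --pt "-0.42 0.97 0" --pt "-0.42 0.97 0" --twist '[0.9,0.9,0.9,0,0,0,0,0]' --fingers 1.0

```text
t: 2.05
eef_pos: [0.227, -0.5463, 0.2457]
ee_rot: [-3.141, 0.0, 2.966]
force: [1.0, -0.1, 0.2]
width: 0.0876
gripper_force: 0.0
```

Request:
play_rows --pt "-0.42 0.97 0" --pt "-0.42 0.97 0" --pt "-0.42 0.97 0" --pt "-0.42 0.97 0" --pt "-0.42 0.97 0" --pt "-0.42 0.97 0" --pt "-0.42 0.97 0" --pt "-0.42 0.97 0" --twist '[0,0,0,0,0,0,0,0]'

```text
t: 3.05
eef_pos: [0.3435, -0.3699, 0.2458]
ee_rot: [-3.141, 0.0, 2.966]
force: [1.3, 0.1, -0.7]
width: 0.0876
gripper_force: 0.0
```

Request:
play_rows --pt "-0.42 0.97 0" --pt "-0.42 0.97 0" --pt "-0.42 0.97 0" --pt "-0.42 0.97 0" --pt "-0.42 0.97 0" --pt "0 0 0" --twist '[0,0,0,0,0,0]'

```text
t: 3.8
eef_pos: [0.4167, -0.2594, 0.2458]
ee_rot: [3.142, 0.001, 2.968]
force: [0.4, 0.7, 0.2]
width: 0.0878
gripper_force: 0.0
```

```bash
python3 - <<'E'
from h import *
np.set_printoptions(precision=4,suppress=True)
c=cam('wrist'); save(c,'pics/w1.png'); print(c['s']['eef_pos'],c['s']['ee_rot'],c['s']['force'])
import pickle; pickle.dump(c,open('w1.pkl','wb'))
E
```

```text
[ 0.4167 -0.2594  0.2458] [3.1416 0.0006 2.9685] [0.3777 0.6992 0.1548]
```

View pics/w1.png

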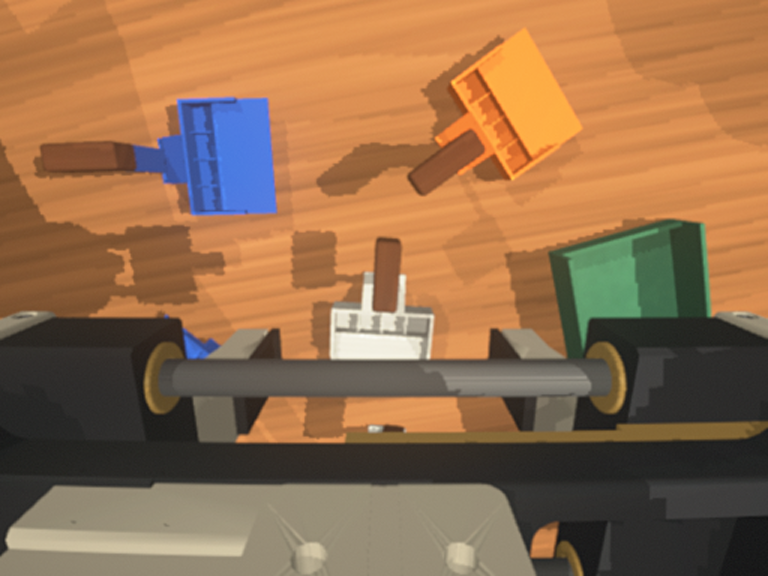

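```bash
python3 - <<'E'
from h import *
import pickle
np.set_printoptions(precision=4,suppress=True)
c=pickle.load(open('w1.pkl','rb'))
# precise handle mask: dark brown
im=c['px'].astype(int); r=im[150:215,235:285]
m=(r[...,0]<140)&(r[...,0]-r[...,2]>25)
n,l,st,_=cv2.connectedComponentsWithStats(m.astype(np.uint8)); k=1+np.argmax(st[1:,4]); 
cnt=cv2.findContours((l==k).astype(np.uint8),0,1)[0][0]; print(st[k],[ (p+[235,150]).tolist() for p in cv2.boxPoints(cv2.minAreaRect(cnt))])
a=atz(c,np.array([[388.5,239],[377,239],[400,239]])/1.5,.089); print(a)
b=atz(c,np.array([[334,304],[433,308]])/1.5,.0245); print(b)
E
```

```text
[ 14   8  18  50 478] [[247.4747085571289, 206.4046745300293], [250.51750946044922, 157.71984481811523], [266.6420249938965, 158.7276268005371], [263.5992240905762, 207.41245651245117]]
[[ 0.3909 -0.2524  0.089 ]
 [ 0.3894 -0.2608  0.089 ]
 [ 0.3923 -0.2441  0.089 ]]
[[ 0.4514 -0.3139  0.0245]
 [ 0.4712 -0.2231  0.0245]]
```

Request:
play_rows --pt "0.12 0.05 0" --pt "0 0 0.95" --pt "0 0 1.0" --pt "0 0 1.0" --pt "0 0 1.0" --pt "0 0 1.0" --pt "0 0 1.0" --pt "0 0 0.87" --twist '[0.31,0,0,0,0,0,0,0]'

```text
t: 4.85
eef_pos: [0.4126, -0.2593, 0.0743]
ee_rot: [-3.142, -0.0, 2.919]
force: [0.0, -0.2, 0.1]
width: 0.088
gripper_force: 0.0
```

Request:
play_rows --pt "0 0 0" --pt "0 0 0" --pt "0 0 0" --pt "0 0 0" --pt "0 0 0" --pt "0 0 0" --twist '[0,0,0,0,0,0]' --fingers 0 --newtons 60

```text
t: 5.6
eef_pos: [0.4133, -0.2586, 0.0752]
ee_rot: [3.142, 0.0, 2.92]
force: [0.8, 0.5, -0.2]
width: 0.0329
gripper_force: 0.0
```

Request:
play_rows --pt "0 0 0" --pt "0 0 0" --pt "0 0 0" --pt "0 0 0" --twist '[0,0,0,0]' --newtons 5

```text
t: 6.1
eef_pos: [0.4132, -0.2586, 0.0751]
ee_rot: [3.142, -0.0, 2.92]
force: [-0.1, 1.1, 1.2]
width: 0.0198
gripper_force: 5.0
```

Request:
play_rows --pt "0 0 0" --pt "-0.16 0 -0.16" --pt "-0.17 0 -0.16" --pt "-0.22 0 -0.17" --pt "-0.21 0 -0.16" --pt "-0.2 0 -0.12" --pt "-0.2 0 -0.12" --pt "0 0 0" --twist '[0,0,0,0,0,0,0,0]' --newtons 5

```text
t: 7.1
eef_pos: [0.4423, -0.2652, 0.0977]
ee_rot: [-3.141, 0.001, 2.92]
force: [-0.4, -0.2, 1.3]
width: 0.0198
gripper_force: 5.0
```

```bash
python3 - <<'E'
from h import *
c=cam('side'); save(c,'pics/s1.png',(230,100,400,230),4.5); d=cam('wrist'); save(d,'pics/w2.png',(150,100,400,260),3)
import pickle; pickle.dump((c,d),open('s1.pkl','wb')); print(c['s']['eef_pos'],c['s']['force'],c['s']['gripper_force'])
E
```

```text
[ 0.44227199 -0.26519079  0.09770216] [-0.44648407 -0.18518523  1.32340455] 4.999991208314896
```

View pics/s1.png

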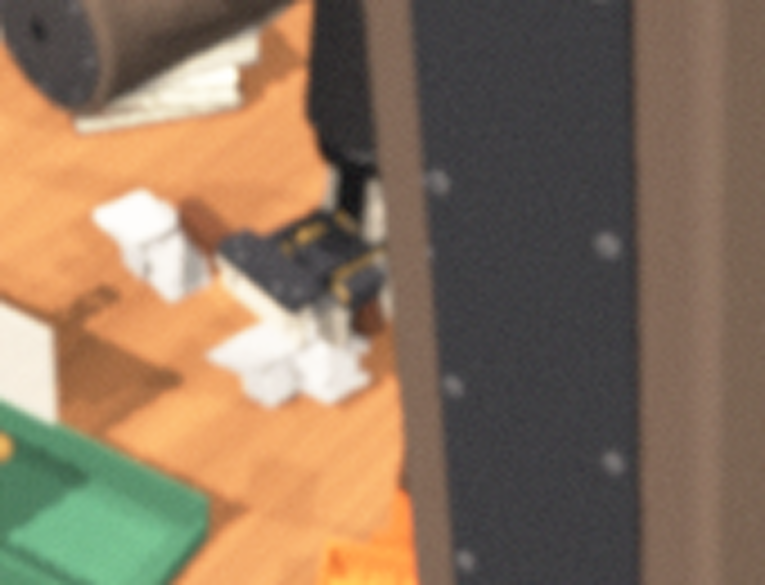

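```bash
cat >> h.py <<'E'
def scoop2w(tcp,psi,phi,pts,g=(-.066,.075)):
    """scoop pts (mm) -> world; grip point g in scoop at tcp, nose-down phi(rad), yaw psi"""
    p=np.atleast_2d(np.array(pts,float))/1000-[g[0],0,g[1]]
    return Ro.from_euler('ZY',[psi,phi]).apply(p)+tcp
E
python3 - <<'E'
from h import *
import pickle
c,d=pickle.load(open('s1.pkl','rb'))
pts=[[-90,-10,89],[-90,10,89],[-90,10,61],[-90,-10,61],[-90,-10,89]]
lp=[[60,48,17.5],[60,-48,17.5],[34,-48,24.5],[-12,-48,24.5],[-14,48,24.5],[34,48,24.5],[60,48,17.5]]
for phi,col in [(0,(255,0,0)),(10,(0,255,0)),(19,(0,0,255))]:
    for cc in (c,d):
        for q in (pts,lp):
            uv=proj(cc,scoop2w(cc['s']['eef_pos'],-.221,np.radians(phi),q))
            cv2.polylines(cc['px'],[np.round(uv*16).astype(int)],False,col,1,cv2.LINE_AA,4)
a=cv2.resize(d['px'][100:240,170:350,::-1],None,fx=3.5,fy=3.5); b=cv2.resize(c['px'][160:200,260:330,::-1],None,fx=9,fy=9)
b=b[:,:a.shape[1]]; a=a[:,:b.shape[1]]; cv2.imwrite('pics/ov.png',np.vstack([a,b])[:600])
print(a.shape,b.shape)
E
```

```text
(490, 630, 3) (360, 630, 3)
```

View pics/ov.png

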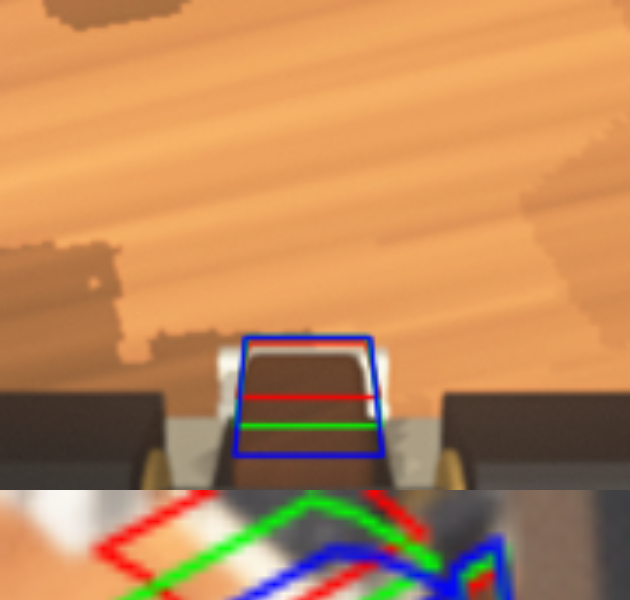

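```bash
python3 - <<'E'
from h import *
import pickle
np.set_printoptions(precision=1,suppress=True)
c,d=pickle.load(open('s1.pkl','rb'))
tcp=c['s']['eef_pos']
for phi in (0,5,10,15,19,23):
    w=lambda q:scoop2w(tcp,-.221,np.radians(phi),q)
    print(phi,'lip L,R in s1.png',((proj(c,w([[60,48,17.5],[60,-48,17.5],[-12,48,24.5],[14.5,48,0],[-46,18,0]]))-[230,100])*4.5).ravel(), 'handle edge',((proj(d,w([[-90,0,89],[-90,0,61],[-46.5,17,0],[-46.5,17,5]]))-[170,100])*3.5).ravel())
E
```

```text
0 lip L,R in s1.png [182.4 298.  279.9 244.8 244.7 345.4 220.4 348.6 304.9 377.2] handle edge [306.9 397.6 306.  342.2 374.1 443.6 375.6 451.6]
5 lip L,R in s1.png [186.8 312.4 283.8 259.  248.5 353.3 226.  360.2 310.7 383.7] handle edge [307.  411.4 306.  339.3 374.2 416.1 375.7 425.2]
10 lip L,R in s1.png [191.9 326.8 288.5 273.2 252.7 361.2 232.1 371.5 316.8 389.8] handle edge [307.  426.4 306.1 337.5 374.5 388.9 376.  399.2]
15 lip L,R in s1.png [197.7 341.3 294.  287.3 257.3 368.8 238.7 382.7 322.9 395.5] handle edge [307.1 442.5 306.2 337.1 375.  362.1 376.5 373.4]
19 lip L,R in s1.png [202.9 352.8 298.8 298.6 261.1 374.8 244.2 391.4 327.9 399.6] handle edge [307.1 456.1 306.3 337.6 375.6 340.9 377.  353.1]
23 lip L,R in s1.png [208.4 364.2 304.2 309.7 265.1 380.6 250.  399.8 333.  403.4] handle edge [307.1 470.1 306.3 339.  376.2 319.8 377.6 333. ]
```

```bash
python3 - <<'E'
from h import *
import pickle
c=cam('top'); pickle.dump(c,open('t1.pkl','wb')); save(c,'pics/t1.png',(190,65,350,240),3.4)
for b in models.boxes_of('ball1','top'): print(b['confidence'],b['extent'])
E
```

```text
0.63 [252.2, 156.2, 9.7, 8.3]
0.52 [248.7, 147.1, 5.8, 10.7]
0.46 [235.8, 146.0, 8.3, 4.6]
0.44 [242.0, 158.6, 9.2, 7.9]
0.38 [231.8, 152.2, 62.7, 142.3]
```

View pics/t1.png

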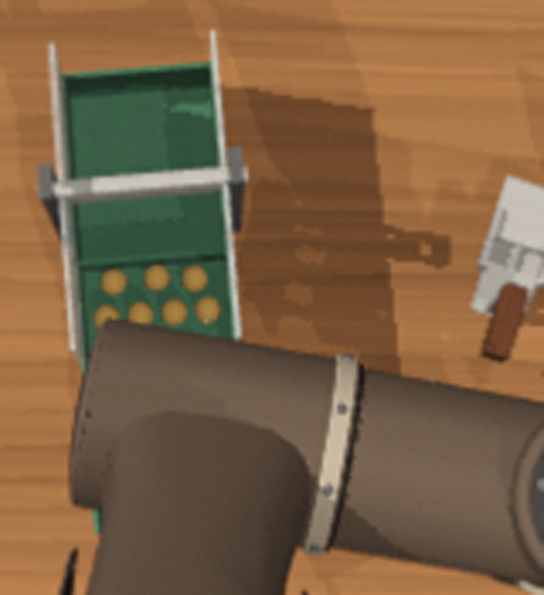

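```bash
python3 - <<'E'
from h import *
import pickle
from scipy.optimize import least_squares
np.set_printoptions(precision=4,suppress=True)
c=pickle.load(open('t1.pkl','rb'))
f=lambda u,v:[u/3.4+190,v/3.4+65]
obs=[ (f(83,266),[0,56,32]),(f(227,256),[0,-56,32]),(f(62,75),[140,57,60]),(f(211,64),[140,-57,60]),
 (f(150,181),[32,0,150]),(f(46,181),[32,65,178]),(f(237,163),[32,-65,178]),
 ([328/1.5,332/1.5],[-206,60,22]),([397/1.5,327/1.5],[-206,-60,22]),(f(53,45),[142,58,135]),(f(213,32),[142,-58,135]),(f(73,350),[-80,58,135])]
uv=np.array([o[0] for o in obs]); P=np.array([o[1] for o in obs])/1000
W=lambda p:Ro.from_euler('z',p[2]).apply(P)+[p[0],p[1],0]
r=least_squares(lambda p:(proj(c,W(p))-uv).ravel(),[.63,-.025,.09],loss='soft_l1'); print(r.x); print(r.fun.reshape(-1,2))
x=r.x
b=atz(c,np.array([f(*q) for q in [(114,281),(157,278),(195,278),(106,316),(140,315),(175,311),(208,309)]]),.014)
print(Ro.from_euler('z',-x[2]).apply(b-[x[0],x[1],0])*1000)
s=arm.get_state(); print(Ro.from_euler('z',-x[2]).apply(s['eef_pos']-[x[0],x[1],0])*1000)
E
```

```text
[ 0.6359 -0.0237  0.1047]
[[-0.6914 -0.839 ]
 [-0.0476 -1.4924]
 [ 0.3932  0.3844]
 [ 0.5647 -0.0707]
 [-1.8926  0.3077]
 [ 0.2093  0.0437]
 [-0.0255  0.6443]
 [-0.0993  0.5496]
 [ 0.2684  0.0177]
 [-0.1999 -0.1425]
 [ 0.1917 -0.3097]
 [ 0.3575  0.146 ]]
[[-12.8996  32.52    14.    ]
 [-13.3782  -0.8001  14.    ]
 [-15.843  -30.0601  14.    ]
 [-39.6219  40.756   14.    ]
 [-41.0669  14.5446  14.    ]
 [-40.2322 -12.598   14.    ]
 [-40.8053 -38.0752  14.    ]]
[-218.4552 -219.7329   97.374 ]
```

Request:
play_rows --pt "0 0 0" --pt "0 0 0" --pt "0 0 0" --pt "0 0 -0.5" --pt "0 0 -1.0" --pt "0 0 -1.0" --pt "0 0 0" --pt "0 0 0" --twist '[0,0,0,0,-0.54,-0.54,-0.54,-0.55]' --newtons 60

```text
t: 8.3
eef_pos: [0.4412, -0.2648, 0.1607]
ee_rot: [3.141, 0.0, -3.035]
force: [0.0, -0.1, -3.0]
width: 0.0197
gripper_force: 60.0
```

Request:
play_rows --pt "-0.08 0.98 0" --pt "-0.08 0.98 0" --pt "-0.08 0.98 0" --pt "-0.08 0.98 0" --pt "-0.08 0.98 0" --pt "-0.08 0.98 0" --pt "-0.08 0.98 0" --pt "-0.08 0.98 0" --twist '[0,0,0,0,0,0,0,0]'

```text
t: 9.3
eef_pos: [0.4366, -0.0676, 0.1603]
ee_rot: [3.141, -0.0, -3.038]
force: [0.3, -0.3, -1.7]
width: 0.0196
gripper_force: 60.0
```

Request:
play_rows --pt "-0.08 0.95 0" --pt "0 0 0" --pt "0 0 0" --twist '[0,0,0]'

```text
t: 9.68
eef_pos: [0.4364, -0.0447, 0.1601]
ee_rot: [3.142, -0.0, -3.037]
force: [-0.3, -0.4, -2.2]
width: 0.0196
gripper_force: 60.0
```

```bash
cat >> h.py <<'E'
BIN=np.array([.6359,-.0237,.1047])
def inbin(p): return Ro.from_euler('z',-BIN[2]).apply(np.atleast_2d(p)-[BIN[0],BIN[1],0])*1000
def outbin(p): return Ro.from_euler('z',BIN[2]).apply(np.atleast_2d(p)/1000.)+[BIN[0],BIN[1],0]
E
python3 - <<'E'
from h import *
import pickle
np.set_printoptions(precision=2,suppress=True)
t=cam('top');c=cam('side'); d=cam('wrist'); pickle.dump((t,c,d),open('a.pkl','wb')); s=c['s']
print(inbin(s['eef_pos']),s['ee_rot'],s['force'],s['gripper_force'])
G=(-.068,.075)
for phi,col in [(0,(255,0,0)),(10,(0,255,0)),(19,(0,0,255))]:
    q=[[60,48,17.5],[60,-48,17.5],[34,-48,24.5],[-12,-48,24.5],[-14,48,24.5],[34,48,24.5],[60,48,17.5]]
    uv=proj(c,scoop2w(s['eef_pos'],s['ee_rot'][2]%(2*np.pi)-np.pi,np.radians(phi),q,G))
    cv2.polylines(c['px'],[np.round(uv*16).astype(int)],False,col,1,cv2.LINE_AA,4)
a=cv2.resize(c['px'][130:270,150:310,::-1],None,fx=3.6,fy=3.6,interpolation=2)
b=cv2.resize(d['px'][120:220,180:330,::-1],None,fx=1.5,fy=1.5)
a[:150,-225:]=b; cv2.imwrite('pics/a.png',a)
E
```

```text
[[-200.64   -0.25  159.99]] [-3.14 -0.   -3.04] [-0.46  0.26 -2.07] 59.99926686286926
```

View pics/a.png

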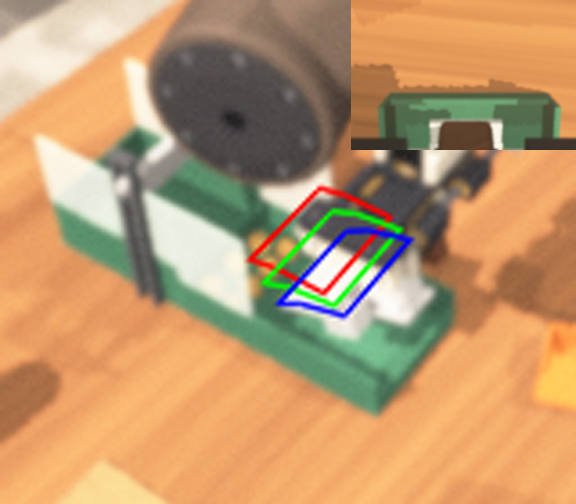

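Request:
play_rows --pt "-0.46 0.01 0.2" --pt "-0.46 0 0.6" --pt "0 0 0.7" --pt "0 0 0.5" --pt "0 0 0.16" --pt "0 0 0.06" --pt "0 0 0.06" --pt "0 0 0" --twist '[0,0,0,0,0,0,0,0]'

```text
t: 10.82
eef_pos: [0.4597, -0.0419, 0.1032]
ee_rot: [3.141, 0.001, -3.038]
force: [-0.0, -0.4, -1.8]
width: 0.0196
gripper_force: 60.0
```

Request:
play_rows --pt "0 0 0.05" --pt "0 0 0" --twist '[0,0]'

```text
t: 11.08
eef_pos: [0.4594, -0.0419, 0.1016]
ee_rot: [3.142, 0.0, -3.038]
force: [0.3, 0.0, -2.0]
width: 0.0194
gripper_force: 60.0
```

Request:
play_rows --pt "0 0 0.05" --pt "0 0 0" --twist '[0,0]'

```text
t: 11.32
eef_pos: [0.4594, -0.042, 0.1012]
ee_rot: [-3.141, 0.0, -3.037]
force: [-4.9, 1.4, 11.3]
width: 0.0196
gripper_force: 60.0
```

Request:
play_rows --pt "0 0 -0.02" --pt "-0.3 0 0" --pt "-0.45 0 0" --pt "-0.45 0 0" --pt "-0.45 0 0" --pt "-0.45 0 0" --pt "-0.3 0 0" --pt "-0.15 0 0" --twist '[0,0,0,0,0,0,0,0]'

```text
t: 12.32
eef_pos: [0.5206, -0.0365, 0.1016]
ee_rot: [-3.14, -0.005, -3.038]
force: [-14.2, -1.0, 20.3]
width: 0.0192
gripper_force: 60.0
```

Request:
play_rows --pt "-0.1 0 0" --pt "-0.08 0 0" --twist '[0,0]'

```text
t: 12.58
eef_pos: [0.5231, -0.0364, 0.1017]
ee_rot: [-3.14, -0.008, -3.038]
force: [-22.2, -0.9, 31.7]
width: 0.0197
gripper_force: 60.0
```

```bash
cat >> h.py <<'E'
def duo(fn,tc=(195,70,295,200),sc=(150,110,310,250)):
    t=cam('top');c=cam('side'); import pickle; pickle.dump((t,c),open('duo.pkl','wb'))
    s=c['s']; print(inbin(s['eef_pos']),s['force'],s['gripper_force'])
    cr=lambda x,k:cv2.resize(x['px'][k[1]:k[3],k[0]:k[2],::-1],None,fx=590/(k[3]-k[1]),fy=590/(k[3]-k[1]),interpolation=2)
    a,b=cr(t,tc),cr(c,sc); o=np.hstack([a,b]); f=min(1,800/o.shape[1]); cv2.imwrite(fn,cv2.resize(o,None,fx=f,fy=f)); print(o.shape,f)
E
python3 -c "
from h import *
duo('pics/d1.png')"
```

```text
[[-113.33796848   -0.81250529  101.7407717 ]] [-19.88642552  -0.27449612  26.91617156] 60.009639859199524
(590, 1128, 3) 0.7092198581560284
```

View pics/d1.png

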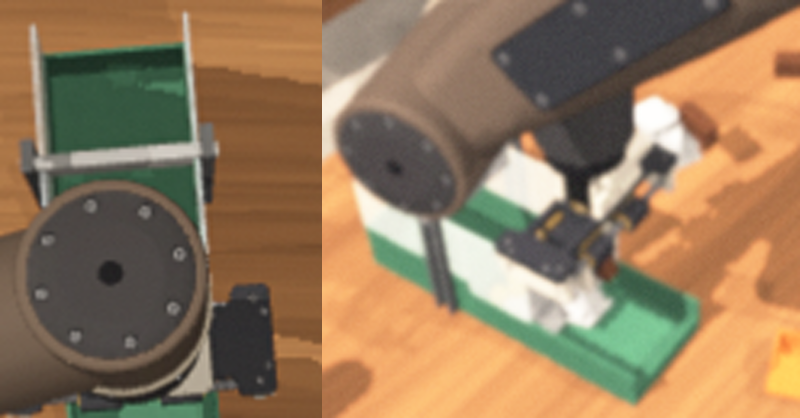

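```bash
python3 - <<'E'
from h import *
s=arm.get_state(); print(s['force'],s['moment'],s['ee_rot'],s['t'])
import pickle
t,c=pickle.load(open('duo.pkl','rb'))
# balls visible? brass hue in side image
hsv=cv2.cvtColor(c['px'],cv2.COLOR_RGB2HSV); 
d=cam('wrist'); pickle.dump(d,open('w3.pkl','wb'))
for cn in ('side','wrist','top'):
  print(cn,[(round(b['confidence'],2),np.round(b['extent'])) for b in models.boxes_of('ball1',cn)][:6])
E
```

```text
[-19.86684256  -1.39979902  24.65660166] [-0.13611475  7.29397351  0.07915641] [-3.13999317 -0.00780212 -3.03800858] 12.675
side []
wrist []
top []
```

Request:
play_rows --pt "0.3 0 -0.02" --pt "0.5 0 -0.02" --pt "0 0 0" --pt "0 0 0" --twist '[0,0,0,0]'

```text
t: 13.38
eef_pos: [0.5071, -0.0369, 0.1016]
ee_rot: [-3.141, -0.001, -3.038]
force: [-1.6, -0.0, -0.6]
width: 0.0201
gripper_force: 60.0
```

Request:
play_rows --pt "-0.2 0.1 0" --pt "-0.25 -0.2 0" --pt "-0.2 0.2 0" --twist '[0,0,0]'

```text
t: 13.75
eef_pos: [0.5228, -0.0341, 0.1017]
ee_rot: [-3.14, -0.003, -3.039]
force: [-6.7, -6.2, 7.4]
width: 0.0197
gripper_force: 60.0
```

Request:
play_rows --pt "-0.1 -0.2 0" --pt "-0.1 0.2 0" --pt "-0.1 -0.1 0" --twist '[0,0,0]'

```text
t: 14.12
eef_pos: [0.5303, -0.0343, 0.1017]
ee_rot: [3.141, -0.002, -3.038]
force: [-7.0, 3.1, 3.6]
width: 0.0199
gripper_force: 60.0
```

Request:
play_rows --pt "-0.06 0.1 0" --pt "-0.04 -0.1 0" --pt "0 0 0" --twist '[0,0,0]'

```text
t: 14.5
eef_pos: [0.5332, -0.0342, 0.1017]
ee_rot: [3.141, -0.001, -3.038]
force: [-4.6, 1.2, 2.3]
width: 0.0196
gripper_force: 60.0
```

Request:
play_rows --pt "-0.06 0 0" --pt "0 0 0" --twist '[0,0]'

```text
t: 14.75
eef_pos: [0.5338, -0.0342, 0.1018]
ee_rot: [-3.141, -0.003, -3.038]
force: [-7.2, 0.3, 6.2]
width: 0.0198
gripper_force: 60.0
```

Request:
play_rows --pt "-0.06 0 0" --pt "0 0 0" --twist '[0,0]'

```text
t: 15.0
eef_pos: [0.535, -0.0343, 0.1018]
ee_rot: [-3.141, -0.004, -3.038]
force: [-8.3, 0.3, 7.8]
width: 0.0194
gripper_force: 60.0
```

Request:
play_rows --pt "-0.06 0 0" --pt "0 0 0" --twist '[0,0]'

```text
t: 15.25
eef_pos: [0.5364, -0.0343, 0.1018]
ee_rot: [-3.141, -0.004, -3.038]
force: [-9.3, -0.1, 8.8]
width: 0.0197
gripper_force: 60.0
```

Request:
play_rows --pt "-0.06 0 0" --pt "0 0 0" --twist '[0,0]'

```text
t: 15.5
eef_pos: [0.537, -0.0343, 0.1018]
ee_rot: [-3.141, -0.005, -3.038]
force: [-12.7, 0.2, 12.1]
width: 0.0199
gripper_force: 60.0
```

Request:
play_rows --pt "0 0 0" --pt "0.2 0 0.12" --pt "0.26 0 0.17" --pt "0.25 0 0.19" --pt "0.23 0 0.21" --pt "0.22 0 0.22" --pt "0 0 0" --twist '[0,0,0,0,0,0,0]' --newtons 12

```text
t: 16.38
eef_pos: [0.5113, -0.0367, 0.0793]
ee_rot: [-3.141, 0.001, -3.038]
force: [-0.4, -2.4, 1.3]
width: 0.0198
gripper_force: 12.0
```

Request:
play_rows --pt "0.04 0 0.08" --pt "0.1 0 0.04" --pt "0.15 0 0.06" --pt "0 0 0" --twist '[0,0,0,0]'

```text
t: 16.88
eef_pos: [0.5071, -0.0369, 0.0764]
ee_rot: [-3.141, 0.007, -3.036]
force: [2.9, -2.8, 6.4]
width: 0.0199
gripper_force: 12.0
```

```bash
python3 - <<'E'
from h import *
import pickle
np.set_printoptions(precision=1,suppress=True)
c=cam('side'); d=cam('wrist'); s=d['s']; print(inbin(s['eef_pos']),s['force'],s['gripper_force'])
pickle.dump((c,d),open('n.pkl','wb'))
psi=s['ee_rot'][2]%(2*np.pi)-np.pi
for phi in (0,-6,-10):
    print(phi,proj(d,scoop2w(s['eef_pos'],psi,np.radians(phi),[[-90,0,89],[-90,0,61]],(-.068,.075))).ravel())
im=np.hstack([cv2.resize(c['px'][150:250,200:310,::-1],None,fx=4,fy=4,interpolation=2),cv2.resize(d['px'][140:240,215:300,::-1],None,fx=4,fy=4,interpolation=2)])
cv2.imwrite('pics/n.png',im); print(im.shape)
r=d['px'][140:240,256].astype(int); print([ (140+i,*v) for i,v in enumerate(r.tolist())][::2][:48])
E
```

```text
[[-129.4    0.3   76.4]] [ 2.9 -2.9  6.4] 11.997716724872589
0 [258.1 217.6 257.8 200.9]
-6 [258.1 213.4 257.8 202.3]
-10 [258.  210.9 257.7 203.5]
(400, 780, 3)
[(140, 114, 179, 127), (142, 113, 179, 127), (144, 112, 177, 125), (146, 116, 185, 132), (148, 118, 194, 137), (150, 119, 193, 136), (152, 118, 193, 136), (154, 118, 194, 136), (156, 117, 193, 136), (158, 117, 193, 137), (160, 117, 191, 137), (162, 117, 191, 135), (164, 117, 192, 136), (166, 117, 192, 136), (168, 117, 193, 136), (170, 117, 193, 137), (172, 116, 194, 136), (174, 116, 193, 136), (176, 116, 189, 135), (178, 114, 189, 135), (180, 112, 189, 133), (182, 113, 188, 134), (184, 113, 188, 133), (186, 113, 187, 132), (188, 112, 187, 133), (190, 112, 187, 133), (192, 111, 186, 133), (194, 112, 184, 133), (196, 111, 184, 130), (198, 110, 183, 130), (200, 89, 102, 71), (202, 81, 66, 45), (204, 83, 69, 48), (206, 82, 67, 46), (208, 87, 69, 48), (210, 86, 68, 48), (212, 94, 71, 49), (214, 105, 77, 53), (216, 107, 76, 52), (218, 108, 77, 53), (220, 108, 77, 52), (222, 108, 76, 51), (224, 108, 76, 52), (226, 107, 76, 52), (228, 108, 75, 51), (230, 107, 75, 51), (232, 106, 74, 51), (234, 107, 75, 52)]
```

Request:
play_rows --pt "0.1 0 0.05" --pt "0.1 0 0.05" --pt "0.05 0 0.02" --pt "0 0 0" --pt "0 0 0" --pt "0 0 0" --twist '[0,0,0,0,0,0]'

```text
t: 17.73
eef_pos: [0.5008, -0.0375, 0.0734]
ee_rot: [-3.141, 0.006, -3.036]
force: [1.8, -2.5, 9.2]
width: 0.0198
gripper_force: 12.0
```

```bash
cat >> h.py <<'E'
def tilt(d,g=(-.068,.075)):
    """nose-down angle from handle rear face height in wrist view"""
    s=d['s']; psi=s['ee_rot'][2]%(2*np.pi)-np.pi
    col=d['px'][150:250,252:262].astype(int).mean(1); b=(col[:,0]>60)&(col[:,0]-col[:,2]>20)&(col[:,1]<95)
    i0=150+np.argmax(b); r=col[:,0]; g1=np.gradient(cv2.GaussianBlur(r.reshape(-1,1),(1,3),0)[:,0]); j=np.argmax(g1[i0-150+4:i0-150+40])+i0+4
    f=lambda p:np.diff(proj(d,scoop2w(s['eef_pos'],psi,np.radians(p),[[-90,0,61],[-90,0,89]],g))[:,1])[0]
    from scipy.optimize import brentq
    return i0,j,brentq(lambda p:f(p)-(j-i0+.5),-20,25)
E
python3 - <<'E'
from h import *
import pickle
print(tilt(pickle.load(open('n.pkl','rb'))[1]), tilt(pickle.load(open('w3.pkl','rb'))))
d=cam('wrist'); print(tilt(d),inbin(d['s']['eef_pos']),d['s']['force'])
r=d['px'][140:240,256].astype(int); print([ (140+i,*v) for i,v in enumerate(r.tolist())][56:90:1])
c=cam('side'); im=cv2.resize(c['px'][150:250,200:310,::-1],None,fx=6,fy=6,interpolation=2); cv2.imwrite('pics/n2.png',im)
E
```

```text
(np.int64(201), np.int64(213), -4.480994167145606) (np.int64(201), np.int64(229), 13.401309453777856)Traceback (most recent call last):
  File "<stdin>", line 4, in <module>
  File "h.py", line 40, in tilt
    return i0,j,brentq(lambda p:f(p)-(j-i0+.5),-20,25)
                ~~~~~~^^^^^^^^^^^^^^^^^^^^^^^^^^^^^^^^
    r = _zeros._brentq(f, a, b, xtol, rtol, maxiter, args, full_output, disp)
ValueError: f(a) and f(b) must have different signs
```

Request:
play_rows --pt "0 0 0" --pt "0 0 0" --pt "0 0 -0.25" --pt "0 0.15 0" --pt "0 -0.3 0" --pt "0 0.3 0" --pt "0 -0.3 0" --pt "0 0.15 0" --twist '[0,0,0,0,0,0,0,0]' --newtons 60

```text
t: 18.77
eef_pos: [0.4971, -0.0383, 0.0776]
ee_rot: [-3.141, -0.0, -3.039]
force: [0.8, -0.6, -4.2]
width: 0.0199
gripper_force: 60.0
```

Request:
play_rows --pt "0 0 0" --pt "0 0 0" --pt "0 0 0.12" --pt "0 0 0.12" --pt "0 0 0" --twist '[0,0,0,0,0]'

```text
t: 19.4
eef_pos: [0.4975, -0.038, 0.0736]
ee_rot: [-3.141, 0.001, -3.037]
force: [-8.3, 1.3, 20.5]
width: 0.0198
gripper_force: 60.0
```

```bash
python3 - <<'E'
from h import *
import pickle
c=cam('side'); d=cam('wrist'); pickle.dump((c,d),open('n2.pkl','wb')); s=d['s']; print(inbin(s['eef_pos']),s['force'],s['moment'])
r=d['px'][140:240,256].astype(int); print([ (140+i,*v) for i,v in enumerate(r.tolist())][56:90:1])
im=np.hstack([cv2.resize(c['px'][150:250,190:290,::-1],None,fx=5.5,fy=5.5,interpolation=2),cv2.resize(d['px'][190:290,236:276,::-1],None,fx=5.5,fy=5.5,interpolation=2)]); cv2.imwrite('pics/n2.png',im); print(im.shape)
for p in (0,-5,-9,-12): print(p,proj(d,scoop2w(s['eef_pos'],s['ee_rot'][2]%(2*np.pi)-np.pi,np.radians(p),[[-90,0,61],[-90,0,89]],(-.068,.075)))[:,1])
E
```

```text
[[-139.19147654    0.22604469   73.64959842]] [-9.28293172  2.58170122 20.21389248] [ 0.733617    3.52638054 -0.00858608]
[(196, 110, 185, 131), (197, 112, 185, 132), (198, 113, 184, 132), (199, 115, 187, 134), (200, 113, 185, 132), (201, 102, 157, 113), (202, 85, 99, 69), (203, 77, 65, 45), (204, 77, 63, 44), (205, 78, 65, 44), (206, 81, 67, 46), (207, 83, 68, 47), (208, 81, 67, 45), (209, 82, 67, 46), (210, 86, 69, 48), (211, 94, 71, 49), (212, 100, 74, 51), (213, 104, 75, 52), (214, 104, 75, 50), (215, 105, 76, 53), (216, 107, 77, 52), (217, 108, 77, 51), (218, 107, 77, 51), (219, 108, 78, 53), (220, 109, 78, 54), (221, 107, 76, 50), (222, 108, 76, 51), (223, 108, 75, 51), (224, 108, 76, 51), (225, 107, 75, 51), (226, 108, 77, 52), (227, 108, 75, 51), (228, 107, 75, 50), (229, 107, 74, 50)]
(550, 770, 3)
0 [200.96935964 217.36809363]
-5 [202.14109784 213.8620775 ]
-9 [203.27692791 211.31013405]
-12 [204.23821977 209.55055764]
```

View pics/n2.png

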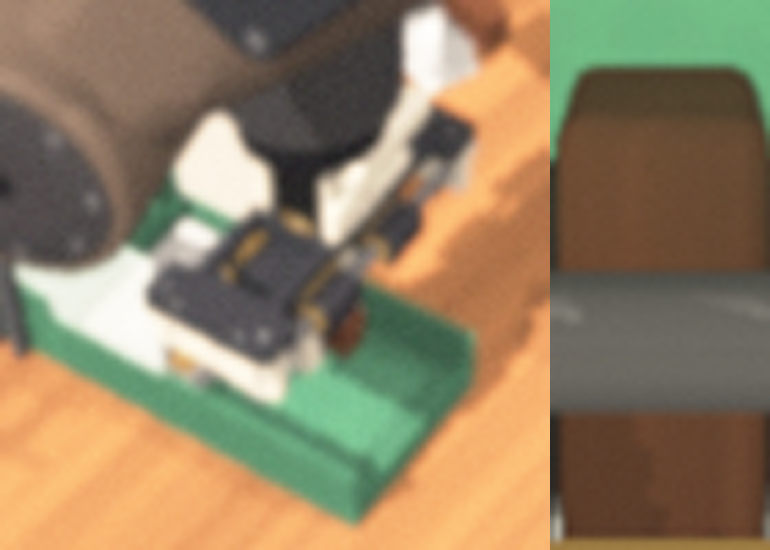

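Request:
play_rows --pt "0 0 0" --pt "-0.08 0 -0.04" --pt "-0.08 0 -0.04" --pt "-0.09 0 -0.04" --pt "-0.09 0 -0.04" --pt "0 0 0" --pt "0 0 0" --twist '[0,0,0,0,0,0,0]' --newtons 4

```text
t: 20.38
eef_pos: [0.5049, -0.0373, 0.0754]
ee_rot: [-3.141, -0.002, -3.038]
force: [-2.3, -0.6, 0.6]
width: 0.0196
gripper_force: 4.0
```

```bash
python3 - <<'E'
from h import *
d=cam('wrist'); s=d['s']; print(inbin(s['eef_pos']),s['force'],s['moment'])
r=d['px'][140:240,256].astype(int); print([ (140+i,v[0]) for i,v in enumerate(r.tolist())][56:90:1])
for p in (2,0,-2,-5): print(p,proj(d,scoop2w(s['eef_pos'],s['ee_rot'][2]%(2*np.pi)-np.pi,np.radians(p),[[-90,0,61],[-90,0,89]],(-.068,.075)))[:,1])
E
```

```text
[[-131.72264586    0.18386965   75.4368221 ]] [-2.30231638 -0.63906314  0.60968095] [-0.12022212  1.12765371 -0.02314863]
[(196, 113), (197, 112), (198, 112), (199, 112), (200, 111), (201, 104), (202, 93), (203, 83), (204, 81), (205, 80), (206, 82), (207, 84), (208, 84), (209, 82), (210, 83), (211, 84), (212, 88), (213, 86), (214, 86), (215, 89), (216, 94), (217, 100), (218, 105), (219, 107), (220, 106), (221, 106), (222, 107), (223, 107), (224, 107), (225, 107), (226, 107), (227, 107), (228, 108), (229, 107)]
2 [200.60573189 218.75307959]
0 [200.99678623 217.26116876]
-2 [201.43465579 215.82176271]
-5 [202.1766178  213.76491219]
```

Request:
play_rows --pt "0 0 0" --pt "0 0 0" --pt "0 0 -0.2" --pt "0 0 -0.5" --pt "0 0 -0.6" --pt "0 0 -0.6" --pt "0 0 -0.35" --pt "0 0 -0.15" --twist '[0,0,0,0,0,0,0,0]' --newtons 60

```text
t: 21.42
eef_pos: [0.5059, -0.037, 0.1367]
ee_rot: [3.141, 0.001, -3.038]
force: [-0.6, -1.0, -4.8]
width: 0.0202
gripper_force: 60.0
```

Request:
play_rows --pt "-0.2 0 0" --pt "-0.4 0 0" --pt "-0.45 0 0" --pt "-0.45 0 0" --pt "-0.45 0 0" --pt "-0.45 0 0" --pt "-0.45 0 0" --pt "-0.45 0 0" --twist '[0,0,0,0,0,0,0,0]'

```text
t: 22.42
eef_pos: [0.5885, -0.0285, 0.1358]
ee_rot: [3.142, -0.0, -3.038]
force: [-0.4, -0.3, -3.7]
width: 0.0197
gripper_force: 60.0
```

Request:
play_rows --pt "-0.4 0 0" --pt "-0.35 0 0" --pt "-0.25 0 0" --pt "-0.15 0 0" --pt "-0.1 0 0" --pt "-0.07 0 0" --pt "0 0 0" --twist '[0,0,0,0,0,0,0]'

```text
t: 23.3
eef_pos: [0.6206, -0.0251, 0.1359]
ee_rot: [3.142, 0.0, -3.038]
force: [0.0, -0.2, -5.2]
width: 0.0196
gripper_force: 60.0
```

```bash
python3 - <<'E'
from h import *
import pickle
np.set_printoptions(precision=1,suppress=True)
t=cam('top');c=cam('side');d=cam('wrist'); s=d['s']; pickle.dump((t,c,d),open('b.pkl','wb'))
print(inbin(s['eef_pos']),s['force'],s['moment'])
r=d['px'][140:240,256].astype(int); print([ (140+i,v[0]) for i,v in enumerate(r.tolist())][56:90:1])
psi=s['ee_rot'][2]%(2*np.pi)-np.pi
for p in (2,0,-2,-5): print(p,proj(d,scoop2w(s['eef_pos'],psi,np.radians(p),[[-90,0,61],[-90,0,89]],(-.068,.072)))[:,1])
for n in('top','side'): print(n,[(round(b['confidence'],2),np.round(b['extent'])) for b in models.boxes_of('ball1',n)])
a=cv2.resize(t['px'][75:165,200:275,::-1],None,fx=5,fy=5,interpolation=2); b=cv2.resize(c['px'][130:220,160:245,::-1],None,fx=5,fy=5,interpolation=2)
cv2.imwrite('pics/b.png',np.hstack([a,b])); print(a.shape,b.shape)
E
```

```text
[[-15.5   0.2 135.9]] [-0.8 -0.5 -5. ] [-0.   0.3  0. ]
[(196, 76), (197, 77), (198, 78), (199, 78), (200, 77), (201, 79), (202, 82), (203, 82), (204, 80), (205, 80), (206, 83), (207, 83), (208, 84), (209, 84), (210, 82), (211, 85), (212, 89), (213, 88), (214, 86), (215, 89), (216, 95), (217, 102), (218, 105), (219, 107), (220, 108), (221, 107), (222, 109), (223, 108), (224, 108), (225, 108), (226, 106), (227, 107), (228, 107), (229, 108)]
2 [202.2 221.2]
0 [202.5 219.5]
-2 [202.7 217.8]
-5 [203.2 215.4]
top []
side []
(450, 375, 3) (450, 425, 3)
```

Request:
play_rows --pt "0 0 -0.2" --pt "0 0 -0.3" --pt "0 0 -0.3" --pt "0 0 -0.2" --pt "0 0 0" --pt "0 0 0" --twist '[0,0,0,0,0,0]'

```text
t: 24.3
eef_pos: [0.6204, -0.0251, 0.1606]
ee_rot: [3.142, -0.0, -3.038]
force: [0.1, 0.1, -4.3]
width: 0.0196
gripper_force: 60.0
```

Request:
play_rows --pt "0 0 -0.06" --pt "0 0 -0.06" --pt "0 0 0" --pt "0 0 0" --twist '[0,0,0,0]'

```text
t: 24.8
eef_pos: [0.6206, -0.0251, 0.1638]
ee_rot: [3.142, -0.0, -3.038]
force: [0.1, 0.0, -4.6]
width: 0.0198
gripper_force: 60.0
```

Request:
play_rows --pt "0 0 -0.06" --pt "0 0 0" --pt "0 0 0" --twist '[0,0,0]'

```text
t: 25.18
eef_pos: [0.6206, -0.0251, 0.1653]
ee_rot: [3.142, -0.0, -3.038]
force: [0.0, 0.0, -4.8]
width: 0.02
gripper_force: 60.0
```

Request:
play_rows --pt "0 0 -0.06" --pt "0 0 0" --pt "0 0 0" --twist '[0,0,0]'

```text
t: 25.55
eef_pos: [0.6205, -0.0251, 0.1665]
ee_rot: [3.142, -0.0, -3.038]
force: [1.1, -0.5, -6.8]
width: 0.0195
gripper_force: 60.0
```

Request:
play_rows --pt "0.1 0 0" --pt "0.2 0 0" --pt "0.25 0 0" --pt "0.25 0 0" --pt "0.25 0 0" --pt "0.25 0 0" --pt "0.25 0 0" --pt "0.25 0 0" --twist '[0,0,0,0,0,0,0,0]'

```text
t: 26.55
eef_pos: [0.5754, -0.0299, 0.1669]
ee_rot: [3.142, 0.0, -3.038]
force: [0.3, 0.6, -4.5]
width: 0.0196
gripper_force: 60.0
```

Request:
play_rows --pt "0.25 0 0" --pt "0.25 0 0" --pt "0.25 0 0" --pt "0.25 0 0" --pt "0.25 0 0" --pt "0.25 0 0" --pt "0.2 0 0" --pt "0.1 0 0" --twist '[0,0,0,0,0,0,0,0]'

```text
t: 27.55
eef_pos: [0.5308, -0.0345, 0.1669]
ee_rot: [3.142, 0.0, -3.038]
force: [-0.4, 0.5, -4.2]
width: 0.0195
gripper_force: 60.0
```

```bash
python3 - <<'E'
from h import *
import pickle
np.set_printoptions(precision=1,suppress=True)
t=cam('top');c=cam('side');d=cam('wrist'); s=d['s']; pickle.dump((t,c,d),open('c.pkl','wb'))
print(inbin(s['eef_pos']),s['force'],s['moment'])
r=d['px'][140:240,256].astype(int); print([ (140+i,v[0]) for i,v in enumerate(r.tolist())][56:90:1])
for n in('top','side'): print(n,[(round(b['confidence'],2),np.round(b['extent'])) for b in models.boxes_of('ball1',n)])
a=cv2.resize(t['px'][75:165,200:275,::-1],None,fx=5,fy=5,interpolation=2); b=cv2.resize(c['px'][130:220,160:245,::-1],None,fx=5,fy=5,interpolation=2)
cv2.imwrite('pics/c.png',np.hstack([a,b]))
E
```

```text
[[-105.5    0.3  166.9]] [-0.2 -0.1 -3.8] [0.  0.2 0. ]
[(196, 78), (197, 77), (198, 78), (199, 78), (200, 78), (201, 79), (202, 80), (203, 81), (204, 79), (205, 79), (206, 81), (207, 82), (208, 81), (209, 81), (210, 80), (211, 80), (212, 86), (213, 85), (214, 83), (215, 84), (216, 91), (217, 96), (218, 101), (219, 102), (220, 104), (221, 103), (222, 104), (223, 104), (224, 103), (225, 105), (226, 104), (227, 105), (228, 103), (229, 104)]
top []
side []
```

```bash
python3 - <<'E'
from h import *
import pickle
t0=pickle.load(open('t1.pkl','rb'))
for nm in ('t1.pkl','b.pkl','c.pkl'):
    o=pickle.load(open(nm,'rb')); t=o if isinstance(o,dict) else o[0]
    h=cv2.cvtColor(t['px'],cv2.COLOR_RGB2HSV)
    # restrict to bin interior polygon
    poly=proj(t,outbin([[-200,55,20],[136,55,20],[136,-55,20],[-200,-55,20]])).astype(int)
    M=np.zeros(h.shape[:2],np.uint8); cv2.fillPoly(M,[poly],1)
    m=((h[...,0]>9)&(h[...,0]<28)&(h[...,1]>100)&(h[...,2]>90)&(M>0)).astype(np.uint8)
    n,l,st,ce=cv2.connectedComponentsWithStats(m)
    if nm=='t1.pkl': print('ref ball HSV',h[int(278/3.4+65),int(157/3.4+190)])
    for k in range(1,n):
        if st[k,4]>5: print(nm,st[k,4],ce[k].round(1),inbin(atz(t,[ce[k]],.014)).round(0))
E
```

```text
ref ball HSV [ 19 154 166]
t1.pkl 45 [235.8 146.2] [[-12.   0.  14.]]
t1.pkl 45 [246.9 146.4] [[-15. -29.  14.]]
t1.pkl 44 [223.  147.5] [[-12.  34.  14.]]
t1.pkl 44 [240.9 156.4] [[-40. -11.  14.]]
t1.pkl 46 [250.5 155.6] [[-40. -36.  14.]]
t1.pkl 32 [220.5 157.3] [[-38.  42.  14.]]
t1.pkl 41 [231. 157.] [[-39.  15.  14.]]
c.pkl 21 [242.  112.9] [[ 76. -23.  14.]]
c.pkl 15 [233.7 113.1] [[78. -1. 14.]]
```

Request:
play_rows --pt "0.2 0 0" --pt "0.4 0 0" --pt "0.5 0 0" --pt "0.5 0 0" --pt "0.5 0 0" --pt "0.5 0 0" --pt "0.5 0 0" --pt "0.5 0 0" --twist '[0,0,0,0,0,0,0,0]'

```text
t: 28.8
eef_pos: [0.4407, -0.0439, 0.1669]
ee_rot: [3.142, 0.0, -3.038]
force: [0.2, -0.8, -3.5]
width: 0.0199
gripper_force: 60.0
```

Request:
play_rows --pt "0.4 0 0" --pt "0.2 0 0" --pt "0.1 0 0" --pt "0 0 0" --twist '[0,0,0,0]'

```text
t: 29.3
eef_pos: [0.4243, -0.0455, 0.1669]
ee_rot: [3.142, 0.0, -3.038]
force: [0.1, -0.6, -3.2]
width: 0.0197
gripper_force: 60.0
```

```bash
cat >> h.py <<'E'
def brass(t,poly,z):
    h=cv2.cvtColor(t['px'],cv2.COLOR_RGB2HSV); M=np.zeros(h.shape[:2],np.uint8); cv2.fillPoly(M,[proj(t,poly).astype(int)],1)
    m=((h[...,0]>9)&(h[...,0]<28)&(h[...,1]>100)&(h[...,2]>90)&(M>0)).astype(np.uint8)
    n,l,st,ce=cv2.connectedComponentsWithStats(m)
    return [(st[k,4],ce[k].round(1),atz(t,[ce[k]],z)[0]) for k in range(1,n) if st[k,4]>5]
E
python3 - <<'E'
from h import *
import pickle
np.set_printoptions(precision=1,suppress=True)
t=cam('top'); c=cam('side'); s=c['s']; pickle.dump((t,c),open('e.pkl','wb')); print(inbin(s['eef_pos']),s['eef_pos']*1000,s['force'])
for a in brass(t,outbin([[-200,55,20],[136,55,20],[136,-55,20],[-200,-55,20]]),.014): print(a[0],a[1],inbin(a[2]))
for n in('top','side'): print(n,[(round(b['confidence'],2),np.round(b['extent'])) for b in models.boxes_of('ball1',n)])
E
```

```text
[[-212.6    0.4  166.8]] [424.4 -45.5 166.8] [-0.2  0.2 -4.5]
20 [242.2 112.9] [[ 76.1 -23.8  14. ]]
19 [224.3 114.4] [[76.1 23.9 14. ]]
21 [233.1 113.6] [[76.3  0.3 14. ]]
16 [254.3 192.4] [[-137.2  -38.2   14. ]]
top []
side []
```

Request:
play_rows --pt "0.05 0.2 0" --pt "0 0.4 0" --pt "0 0.6 0" --pt "0 0.7 0" --pt "0 0.8 0" --pt "0 0.8 0" --pt "0 0.8 0" --pt "0 0.8 0" --twist '[0,0,0,0,0,0,0,0]'

```text
t: 30.5
eef_pos: [0.4094, 0.0824, 0.1669]
ee_rot: [3.141, 0.0, -3.037]
force: [0.6, 0.5, -3.9]
width: 0.0195
gripper_force: 60.0
```

Request:
play_rows --pt "0 0.8 0" --pt "0 0.8 0" --pt "0 0.8 0" --pt "0 0.8 0" --pt "0 0.8 0" --pt "0 0.8 0" --pt "0 0.7 0" --pt "0 0.6 0" --twist '[0,0,0,0,0,0,0,0]'

```text
t: 31.5
eef_pos: [0.3938, 0.2339, 0.1668]
ee_rot: [-3.142, -0.0, -3.038]
force: [1.9, -0.7, -3.5]
width: 0.0193
gripper_force: 60.0
```

Request:
play_rows --pt "0 0.4 0" --pt "0 0.2 0" --pt "0 0.13 0.2" --pt "0 0 0.5" --pt "0 0 0.6" --pt "0 0 0.6" --pt "0 0 0.5" --pt "0 0 0.4" --twist '[0,0,0,0,0,0,0,0]'

```text
t: 32.5
eef_pos: [0.3919, 0.2505, 0.0958]
ee_rot: [-3.141, -0.001, -3.038]
force: [0.3, 0.9, -3.7]
width: 0.0196
gripper_force: 60.0
```

```bash
python3 - <<'E'
from h import *
import pickle
np.set_printoptions(precision=3,suppress=True)
t=cam('top'); c=cam('side'); s=c['s']; pickle.dump((t,c),open('f.pkl','wb')); print(s['eef_pos'],s['force'])
for n in('top','side'):
    print(n,[(round(b['confidence'],2),np.round(b['extent'])) for b in models.boxes_of('ball1',n)])
    print(n,[(round(b['confidence'],2),np.round(b['extent'])) for b in models.boxes_of('pad',n)])
# pad edges in side view -> world
E
```

```text
[0.391 0.25  0.095] [ 0.343 -0.36  -3.827]
top [(0.56, array([138., 207.,   7.,  10.]))]
top [(0.78, array([128., 207.,  62.,  84.]))]
side []
side [(0.64, array([156., 299.,  36.,  51.]))]
```

Request:
play_rows --pt "0 0 0.3" --pt "0 0 0.2" --pt "0 0 0.1" --pt "0 0 0.06" --pt "0 0 0.06" --pt "0 0 0" --twist '[0,0,0,0,0,0]'

```text
t: 33.55
eef_pos: [0.392, 0.2509, 0.0788]
ee_rot: [-3.142, -0.0, -3.038]
force: [-0.3, 0.3, -3.3]
width: 0.0202
gripper_force: 60.0
```

Request:
play_rows --pt "0 0 0.04" --pt "0 0 0" --twist '[0,0]'

```text
t: 33.8
eef_pos: [0.392, 0.2509, 0.0778]
ee_rot: [3.142, 0.0, -3.038]
force: [-0.0, -0.2, -3.9]
width: 0.0197
gripper_force: 60.0
```

Request:
play_rows --pt "0 0 0.04" --pt "0 0 0.02" --pt "0 0 0" --twist '[0,0,0]'

```text
t: 34.17
eef_pos: [0.392, 0.2509, 0.0763]
ee_rot: [-3.142, -0.0, -3.038]
force: [-0.1, -0.2, -3.6]
width: 0.0195
gripper_force: 60.0
```

Request:
play_rows --pt "0 0 0.03" --pt "0 0 0" --twist '[0,0]'

```text
t: 34.42
eef_pos: [0.392, 0.2509, 0.0756]
ee_rot: [3.142, 0.0, -3.038]
force: [-0.0, 0.2, -3.4]
width: 0.0191
gripper_force: 60.0
```

Request:
play_rows --pt "0 0 0.03" --pt "0 0 0" --twist '[0,0]'

```text
t: 34.67
eef_pos: [0.392, 0.251, 0.0752]
ee_rot: [3.141, 0.0, -3.038]
force: [-3.9, -1.0, 3.7]
width: 0.0198
gripper_force: 60.0
```

Request:
play_rows --pt "0 0 0.03" --pt "0 0 0" --twist '[0,0]'

```text
t: 34.92
eef_pos: [0.3919, 0.2509, 0.075]
ee_rot: [3.141, 0.0, -3.037]
force: [-8.0, -2.0, 13.3]
width: 0.0197
gripper_force: 60.0
```

Request:
play_rows --pt "0 0 -0.03" --pt "0 0 0" --pt "-0.05 0 -0.02" --pt "-0.04 0 -0.02" --pt "0 0 0" --twist '[0,0,0,0,0]' --newtons 3

```text
t: 35.55
eef_pos: [0.3944, 0.2512, 0.0758]
ee_rot: [-3.142, 0.0, -3.038]
force: [-2.5, -0.8, 1.3]
width: 0.0202
gripper_force: 3.0
```

Request:
play_rows --pt "0 0 0" --pt "0 0 0" --pt "0 0 0" --pt "0 0 0" --pt "0 0 0" --twist '[0,0,0,0,0]' --fingers 0.6

```text
t: 36.17
eef_pos: [0.3943, 0.2512, 0.0758]
ee_rot: [3.142, 0.0, -3.038]
force: [0.3, -0.2, 0.5]
width: 0.052
gripper_force: 0.0
```

Request:
play_rows --pt "0 0 -0.3" --pt "0 0 -0.8" --pt "0 0 -1" --pt "0 0 -1" --pt "0.5 0 -1" --pt "0 -1 -1" --pt "0 -1 -1" --pt "0 -1 -1" --twist '[0,0,0,0,0,0,0,0]'

```text
t: 37.17
eef_pos: [0.3894, 0.1744, 0.2548]
ee_rot: [3.141, 0.001, -3.037]
force: [1.0, -0.0, -0.7]
width: 0.0523
gripper_force: 0.0
```

Request:
play_rows --pt "0 -1 0" --pt "0 -1 0" --pt "0 -1 0" --pt "0 -1 0" --pt "0 -1 0" --pt "0 0 0" --twist '[0,0,0,0,0,0]'

```text
t: 37.92
eef_pos: [0.4024, 0.0498, 0.2538]
ee_rot: [3.141, 0.001, -3.04]
force: [-0.1, 1.0, 0.2]
width: 0.0526
gripper_force: 0.0
```

```bash
python3 - <<'E'
from h import *
import pickle
np.set_printoptions(precision=3,suppress=True)
t=cam('top'); c=cam('side'); s=c['s']; pickle.dump((t,c),open('g.pkl','wb')); print(s['eef_pos'],s['force'],s['t'])
for n in('top','side'):
  for o in ('ball1','pad','scoop'):
    print(n,o,[(round(b['confidence'],2),np.round(b['extent'])) for b in models.boxes_of(o,n)])
a=cv2.resize(t['px'][160:255,95:170,::-1],None,fx=4.6,fy=4.6,interpolation=2); b=cv2.resize(c['px'][255:350,130:245,::-1],None,fx=3.8,fy=3.8,interpolation=2)
d=cv2.resize(t['px'][75:225,200:275,::-1],None,fx=4,fy=4,interpolation=2)
H=max(a.shape[0],b.shape[0]); pad=lambda x:np.vstack([x,np.zeros((H-x.shape[0],x.shape[1],3),np.uint8)])
cv2.imwrite('pics/g.png',np.hstack([pad(a),pad(b)])); print(a.shape,b.shape)
for x in brass(t,outbin([[-200,55,20],[136,55,20],[136,-55,20],[-200,-55,20]]),.014): print(x[0],x[1],inbin(x[2]))
E
```

```text
[0.402 0.05  0.254] [ 0.219 -0.166 -0.148] 37.975
top ball1 [(0.46, array([115., 209.,   3.,   3.])), (0.18, array([130., 122.,  28.,  30.]))]
top pad [(0.68, array([128., 199.,  61.,  68.]))]
top scoop [(0.77, array([123., 200.,  37.,  38.])), (0.65, array([386., 272.,  61.,  38.])), (0.65, array([233., 149.,  63., 141.])), (0.62, array([285., 268.,  63.,  47.])), (0.61, array([410., 192.,  40.,  58.]))]
side ball1 []
side pad [(0.66, array([189., 302., 101.,  84.]))]
side scoop [(0.88, array([315., 220.,  36.,  61.])), (0.62, array([189., 292.,  55.,  43.])), (0.56, array([365., 177.,  49.,  44.]))]
(437, 345, 3) (361, 437, 3)
20 [242.2 112.9] [[ 76.117 -23.787  14.   ]]
20 [224.1 114.4] [[76.021 24.376 14.   ]]
22 [233.2 113.6] [[76.141  0.078 14.   ]]
```

View pics/g.png

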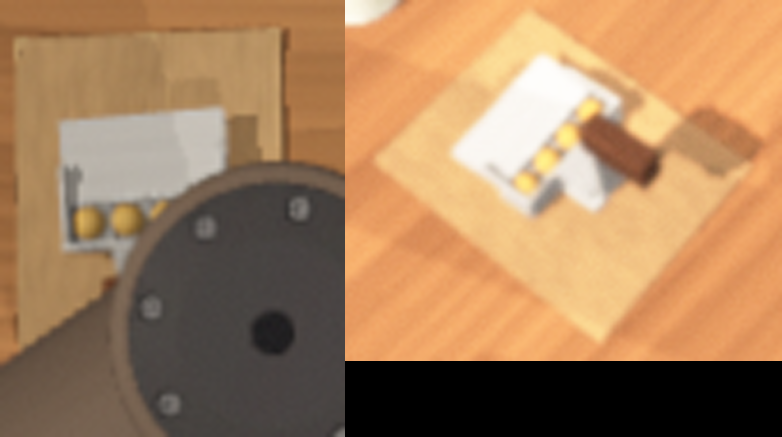

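Side view at (525,183), (545,158), (570,135) and (590,110) shows one ball in each of the four pockets. The apron is empty and the scoop lies flat near the pad's centre. The top view finds the other three balls in the far compartment.

```bash
python3 -c "
from station import arm
print(arm.job_done())"
```

```text
the job is handed in; nothing more can be done
None
```

The job is handed in; no verdict came back. My last pictures show the wide scoop flat on the pad with one ball in each of its four pockets and none on the apron, and the other three balls in the bin's far compartment.

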